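# Jar back into its slot, snap cap pressed home

## Robot

A 6-joint arm with a two-finger parallel gripper is mounted at the origin on a cart in front of the work surface, level with it; the furniture and walls round the work are solid. World frame = base frame: x ahead of the robot, y to its left, z up, the work surface at z = 0. Lengths are in mm, angles in rad, forces in N, time in s.
With the tool pointing down it reaches from about 350 to 775 mm from the base axis. Payload 7.3 kg.
Tool frame: the origin (TCP) lies at the centre of the arm's flange, where the gripper is bolted on; the fingertips stand 178 mm ahead of it and the grasp point (between the pads) lies 159 mm ahead of it; z points along the fingers, y is the direction in which the jaws open and shut (so a half turn about z gives the same grasp; the last joint's range is limited). The gripper opens to 92 mm and grips with 3 to 60 N. Pads are 19 mm wide; open, the fingers measure 130 mm over their backs; the gripper's body (75 mm by 190 mm) begins 47 mm behind the grasp point.
Start: joints at [-1.28, 0.342, 1.524, -0, 1.275, -0.146], TCP at [222.116, -475.702, 404.741] pointing down, gripper open.
Joint ranges: [-2.53, 2.53], [-0.77, 2.02], [0.04, 2.7], [-1, 4.14], [0.28, 2.66], [-3.11, 3.11]. Speed limits (rad/s): [2.57, 2.57, 3.14, 3.14, 3.14, 3.14].

## Interface

Orientations are given as [roll, pitch, yaw] about the fixed x, y, z axes, in that order (R = Rz(yaw) Ry(pitch) Rx(roll)).
In Python, from plant import get_obs, capture, close_job gives the robot as it stands. The module is installed in compiled form; this text tells all that it offers.
- The arm moves only by the shell command python3 -m pendant 'ROWS'. ROWS is JSON, a list of rows, each a list of 3 entries, a list of its own where there are three numbers: the shift along the tool's x, y, z in m, then the turn, a rotation vector about the tool's x, y, z in rad, then the finger opening in m, from 0 to 0.0918. In form: [[[tx, ty, tz], [wx, wy, wz], fingers], ...]. A call has 1 to 10 rows; each row is the pose to reach, as a shift and turn from the pose commanded when the call began, along the tool's axes at that moment; what a row does not reach only later rows make up. A row lasts 1/12 s, in which the tool goes at most 41.7 mm and 7.16 degrees, less where a joint would pass 70% of its speed; a pose out of reach is approached as far as the arm can. A call with a gripper value outside its range is refused whole. The fingers move at their own pace and stop on an object; the grip force is fixed at half the most. Time passes only in rows, so rows that repeat a pose let the fingers close. It gives the time, the measured TCP pose, the force and the opening at its end, in the units of the state.
- get_obs(): the state, without advancing time (a new reading comes with each control period).
- capture(name): name is "side" or "top"; returns a dict with "color" (480x640x3 uint8, red, green, blue), "mtx" (3x3 intrinsics, pixels), "rvec" (rotation vector, rad) and "tvec" (3), from world to camera coordinates, as OpenCV has them. Camera axes: x right, y down, z forward; pixel columns grow to the right and rows downward; lengths in mm; the calibration is good to about 2 mm. A picture is of the moment at which its call begins. There is no depth.
- close_job(): hands the job in, once; it reports no verdict.
The state is a dict: "time": time; "joint_positions": joint angles; "dq": joint speeds; "tau": joint torques, N m; "tool_pos": TCP position; "tcp_rot": TCP orientation; "contact_force": force on the tool from outside, world axes, zero at the start; "moment": the same for the moment, N m; "grip_width": finger opening in mm.
Only numpy, scipy, OpenCV 4.12 (cv2) and the standard library are available. Lean on these libraries where they do the work, as an engineer would, in place of code of your own. Each camera call takes 0.05 s, during which the arm holds its last target. There are 200 camera calls.

## Task

Put the steel jar back upright into its own slot in the caddy, the one well that is wide enough for it, and let go of it; then set the black cap on the jar's neck and push it straight down through the click and on until it is fully home. Finish with the gripper still on the cap, pressing it firmly down; leave the two spice jars, the tin and the onion where they are.

Things in the scene. Friction and masses are not known exactly. Their poses are not given: they have to be found in the camera images.
- jar: steel jar, 112 mm tall, about 0.25 kg, standing upright on the worktop. Round body 52 mm in diameter from 0 to 76 mm, sloping shoulder up to 86 mm, then a neck 26 mm in diameter up to its mouth at 112 mm. Origin: centre of the underside; z up. Can be gripped across the body, e.g. at 62 mm height
- neck_top (a point): centre of the mouth of the jar's neck, 112 mm above the jar's underside; the neck's top 4 mm taper to 20 mm. Four small sprung bumps stand 2.5 mm out of the neck, 13 mm below this point
- cap: black ribbed snap cap, 36 mm in diameter, 30 mm tall, 30 g, lying on the worktop with its open end down and closed top up; can be gripped across its side. Origin: centre of its open underside; z up. Bore 24 mm deep, 28 mm in diameter in the lowest 4 mm (inner lip), 32 mm above. Fully home, its roof rests on the mouth and its underside is 24 mm below the mouth
- cap_top (a point): centre of the cap's closed top, 30 mm above its underside. Pushed down on the neck, the cap is stopped by the bumps about 13 mm above home; it takes about 10 N to pass them, then the push drops (the click) and the cap moves on almost freely through the last 7 mm until it is hard home
- caddy: dark wooden base board of the caddy, 100 x 280 x 8 mm, fixed; the three holder blocks stand on it in a row along its y axis, 86 mm apart; its x axis runs across the row. Origin: centre of its underside
- wide_holder: holder block with the wide well: fixed wooden block 80 x 80 x 30 mm on the caddy's board, with a round well 56 mm in diameter and 24 mm deep from its top, open upward and empty; the jar's own slot. It may be any of the three places. Origin: centre of its underside (8 mm above the worktop), axes parallel to the caddy's
- wide_holder_floor (a point): centre of the floor of the wide well, 14 mm above the worktop; the well's mouth is 24 mm above this
- holder_a: holder block of the same outside size, well 49 mm in diameter (too narrow for the jar), with a spice jar in it
- holder_b: another holder block like holder_a, with a spice jar in it
- spice_jar_1: spice jar with a red lid, 45 mm in diameter, 106 mm tall, standing in a narrow well; to be left alone. Origin: centre of its underside
- spice_jar_2: spice jar with a dark lid, 44 mm in diameter, 105 mm tall, standing in a narrow well; to be left alone. Origin: centre of its underside
- tin_1: food tin, 75 mm in diameter, 58 mm tall, standing on the worktop; to be left alone. Origin: centre of its underside
- onion_1: onion, about 80 mm across and 85 mm tall, on the worktop; to be left alone. Origin: underneath its middle

How it is judged (in metres and radians):
On the way, in this order (a step that is already met when the one before it is completed fails the run):
1. the jar stands upright on the floor of the wide well, let go, not yet capped (horizontal distance between jar and wide_holder_floor below 0.005 m and z of jar in the frame of wide_holder_floor below 0.003 m and angle between jar's own z axis and vertical below 0.08 rad and contact force between the fingers and jar below 0.1 N and distance between cap and neck_top above 0.05 m), for 0.2 s.
2. the cap is past the click and fully home on the neck (z of cap in the frame of jar between 0.08 and 0.0905 m and horizontal distance between cap and neck_top below 0.004 m), for 0.1 s.
At the end, for the whole second after the job is handed in: Jar in the wide well (5 mm of its centre, 3 mm of its floor, tilt under 0.08 rad); cap at rest, home on the neck (2.5 mm of lowest, 4 mm of the axis, tilt under 0.12 rad); fingers touch the cap and press it onto the jar with over 4 N (all of step 2 and horizontal distance between jar and wide_holder_floor below 0.005 m and z of jar in the frame of wide_holder_floor below 0.003 m and angle between jar's own z axis and vertical below 0.08 rad and angle between cap's own z axis and vertical below 0.12 rad and contact force between cap and jar above 4 N and contact force between the fingers and cap above 1 N and linear speed of cap below 0.02 m/s); the arm keeps its last pose, push and grip.
It fails at once if a spice jar, the tin or the onion is disturbed (moved more than 30 mm) (distance of any of spice_jar_1, spice_jar_2, tin_1, onion_1 from where it was at the start of the episode above 0.03 m).
It also fails if it takes over 59 s, if anything falls off the work surface, if the arm or the gripper's body presses on something with over 40 N, if the wrist force passes 120 N, or if a joint passes its speed limit or range.

## Working session

There is one attempt and no reset: what is moved stays moved. The work goes in short steps, Python scripts to look and compute and a shell command to move; the robot and the scene stay as the last step left them, time stands still between calls to the robot, and variables do not carry over. Pictures are saved under pics/ and viewed, about 8 in all and at most 12, crops included, and the job is handed in when it is done.

```bash
mkdir -p pics
cat > h.py <<'E'
import numpy as np, cv2
from plant import get_obs, capture, close_job
def cam(c):
    R=cv2.Rodrigues(np.array(c["rvec"],float))[0]; t=np.array(c["tvec"],float).ravel()
    return R,t,np.array(c["mtx"],float)
def ray(c,u,v):
    R,t,K=cam(c); d=R.T@np.linalg.inv(K)@np.array([u,v,1.]); return -R.T@t,d
def onz(c,u,v,z):
    o,d=ray(c,u,v); return o+d*(z-o[2])/d[2]
def proj(c,P):
    R,t,K=cam(c); p=cv2.projectPoints(np.array(P,float).reshape(-1,3),np.array(c["rvec"],float),t,K,None)[0]; return p.reshape(-1,2)
def save(c,n,box=None,s=1):
    im=c["color"][...,::-1]
    if box: x0,y0,x1,y1=box; im=im[y0:y1,x0:x1]
    cv2.imwrite(f"pics/{n}.png",cv2.resize(im,None,fx=s,fy=s,interpolation=cv2.INTER_CUBIC))
E
python3 - <<'E'
from h import *
import pickle
o=get_obs();print({k:np.round(v,3).tolist() for k,v in o.items()})
C={}
for n in("top","side"):
    c=capture(n);C[n]=c;save(c,n);R,t,K=cam(c);print(n,-R.T@t,R.T[:,2],K[0,0])
pickle.dump(C,open("c0.pkl","wb"))
E
```

```text
{'time': 0.0, 'joint_positions': [-1.28, 0.343, 1.525, 0.0, 1.275, -0.146], 'dq': [0.0, 0.001, -0.0, -0.001, -0.0, -0.001], 'tau': [-0.003, -43.125, -24.422, 0.071, 0.056, -0.0], 'tool_pos': [222.081, -475.553, 404.072], 'tcp_rot': [-3.14, -0.0, 0.437], 'contact_force': [-0.938, -0.831, -0.445], 'moment': [0.041, -0.07, -0.004], 'grip_width': 92.279}
top [ 3.75257499e+02 -1.13620243e+00  1.27356226e+03] [ 0.16037094 -0.01099921 -0.98699553] 577.4141485096605
side [ 373.8462853  1069.54387156  549.55141303] [ 0.15793425 -0.90289859 -0.39978858] 523.4963281583949
```

View pics/top.png

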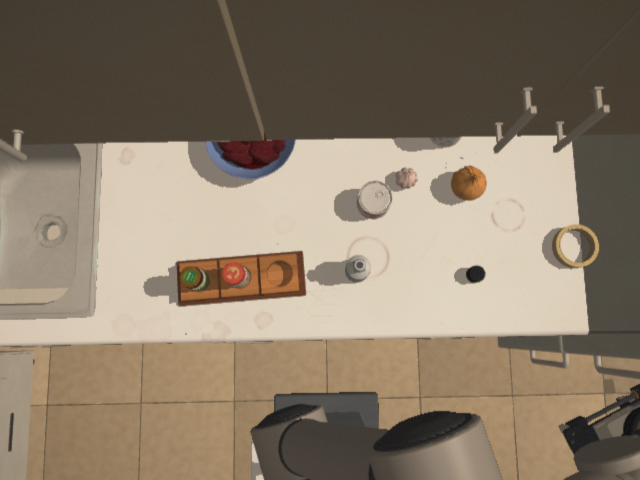

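View pics/side.png

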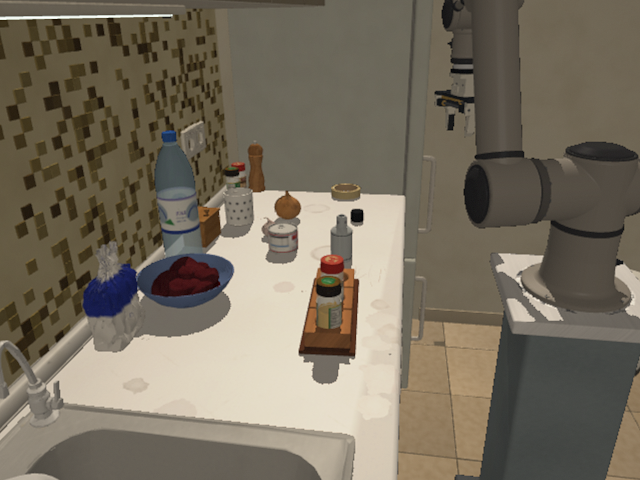

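The top view shows the wide well empty at about (279,273), the jar at (358,268), the cap at (476,274), the tin at (374,198) and the onion at (468,183). The side view shows the jar at (341,240) and the cap at (357,215).

Run:
```python
from h import *
import pickle
C=pickle.load(open("c0.pkl","rb"))
t=C["top"]["color"][...,::-1];s=C["side"]["color"][...,::-1]
def z(im,b,k): return cv2.resize(im[b[1]:b[3],b[0]:b[2]],None,fx=k,fy=k,interpolation=cv2.INTER_CUBIC)
a=z(t,(170,240,310,315),5)[:, :700]; 
b=z(t,(330,240,400,290),5); c=z(t,(455,255,500,290),5)
d=z(s,(320,205,365,275),5)[:250*2]
H=375+350
o=np.zeros((600,800,3),np.uint8)
a=z(t,(170,245,310,310),4); o[:260,:560]=a
b=z(t,(335,245,385,295),4);o[270:470,:200]=b
c=z(t,(460,255,500,295),4);o[270:430,220:380]=c
d=z(s,(320,205,370,275),4);o[270:550,400:600]=d
e=z(s,(300,255,360,355),3);o[270:570,610:790]=e
cv2.imwrite("pics/z1.png",o)
c=C["top"]
# cap: dark blob
hs=cv2.cvtColor(c["color"],cv2.COLOR_RGB2GRAY)
m=np.zeros_like(hs);m[258:292,462:494]=(hs[258:292,462:494]<60)*255
n,l,st,ce=cv2.connectedComponentsWithStats(m);i=1+st[1:,4].argmax();print("cap top",st[i],ce[i],onz(c,*ce[i],30),onz(c,*ce[i],15))
c2=C["side"];hs=cv2.cvtColor(c2["color"],cv2.COLOR_RGB2GRAY)
m=np.zeros_like(hs);m[203:228,345:370]=(hs[203:228,345:370]<60)*255
n,l,st,ce=cv2.connectedComponentsWithStats(m);i=1+st[1:,4].argmax();print("cap side",st[i],ce[i],onz(c2,*ce[i],15))
print("well",onz(c,279,273,38),"jar neck",onz(c,359,264,112))
```

```text
cap top [466 266  18  16 222] [474.79279279 273.81081081] [ 495.55332728 -328.04311948   30.        ] [ 497.00435027 -331.98631068   15.        ]
cap side [351 209  12  13 142] [356.62676056 215.23239437] [ 493.95313712 -336.15966814   15.        ]
well [504.68122619  94.91678707  38.        ] jar neck [512.08586497 -72.80098338 112.        ]
```

View pics/z1.png

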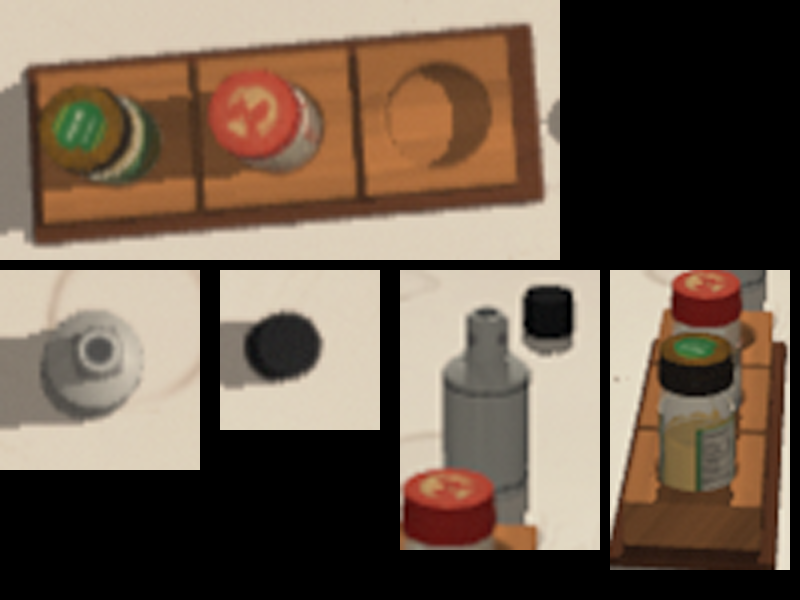

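```bash
cat >> h.py <<'E'
from scipy.spatial.transform import Rotation as Ro
def tri(c1,p1,c2,p2):
    o1,d1=ray(c1,*p1);o2,d2=ray(c2,*p2);d1/=np.linalg.norm(d1);d2/=np.linalg.norm(d2)
    s=np.linalg.lstsq(np.c_[d1,-d2],o2-o1,rcond=None)[0];a=o1+s[0]*d1;b=o2+s[1]*d2
    return (a+b)/2,np.linalg.norm(a-b)
def to(x,y,z,yaw):
    o=get_obs();R=Ro.from_euler("xyz",o["tcp_rot"]);T=Ro.from_euler("xyz",[np.pi,0,yaw])
    d=R.inv().apply(np.array([x,y,z])-o["tool_pos"])/1000
    print("shift m",d.round(4),"turn",(R.inv()*T).as_rotvec().round(4))
E
python3 - <<'E'
from h import *
import pickle
C=pickle.load(open("c0.pkl","rb"));t,s=C["top"],C["side"]
f=lambda x,y,x0,y0:(x0+x/4-.375,y0+y/4-.375)
m=f(100,80,335,245);ms=f(87,43,320,205)
print("mouth tri",tri(t,m,s,ms),"top@112",onz(t,*m,112),"side@112",onz(s,*ms,112))
# shoulder circle
print("shoulder c",onz(t,*f(92.5,92,335,245),76), [onz(t,*f(x,92,335,245),76)[1] for x in(42,143)],[onz(t,*f(92,y,335,245),76)[0] for y in(38,147)])
w=f(438.5,116,170,245);print("well",onz(t,*w,38))
co=[f(*p,170,245) for p in((38,72),(512,32),(518,187),(45,225))]
P=np.array([onz(t,*p,38) for p in co]);print(P.round(1),np.linalg.norm(np.diff(P,axis=0),axis=1))
for a,b in((0,1),(3,2)): d=P[a]-P[b];print("row yaw (y axis)",np.arctan2(-d[0],d[1]))
print("well from face: centre", P[[1,2]].mean(0)+ (P[[0,3]].mean(0)-P[[1,2]].mean(0))*40/252)
bo=[f(*p,170,245) for p in((26,65),(530,25),(543,200),(33,243))]
B=np.array([onz(t,*p,8) for p in bo]);print("board",B.round(1),B.mean(0),np.linalg.norm(np.diff(B,axis=0),axis=1))
to(512,-74,404,np.pi/2)
E
```

```text
mouth tri (array([509.01967822, -74.09084581, 112.80179165]), np.float64(3.3377307407284507)) top@112 [510.78888387 -74.03049967 112.        ] side@112 [507.5540319  -75.82687064 112.        ]
shoulder c [508.77331316 -72.19869017  76.        ] [np.float64(-45.86801844273923), np.float64(-98.53846774019634)] [np.float64(537.1731484161569), np.float64(480.0772113714151)]
well [503.32483683  94.38907895  38.        ]
[[531.2 309.3  38. ]
 [548.1  54.5  38. ]
 [464.5  52.2  38. ]
 [449.2 303.8  38. ]] [255.35472652  83.62197522 252.03906672]
row yaw (y axis) 0.06597786773042628
row yaw (y axis) 0.060510117455474036
well from face: centre [503.71104033  93.52998377  38.        ]
board [[539.  323.5   8. ]
 [556.   45.8   8. ]
 [459.3  39.9   8. ]
 [441.4 317.5   8. ]] [498.90837986 181.68673359   8.        ] [278.17451942  96.87897908 278.13886008]
shift m [ 0.4326 -0.2412  0.0005] turn [-1.1000e-03 -9.0000e-04 -1.1339e+00]
```

```bash
python3 -m pendant '[[[0.433,-0.241,0],[0,0,-1.196],0.0918],[[0.433,-0.241,0],[0,0,-1.196],0.0918],[[0.433,-0.241,0],[0,0,-1.196],0.0918],[[0.433,-0.241,0],[0,0,-1.196],0.0918],[[0.433,-0.241,0],[0,0,-1.196],0.0918],[[0.433,-0.241,0],[0,0,-1.196],0.0918],[[0.433,-0.241,0],[0,0,-1.196],0.0918],[[0.433,-0.241,0],[0,0,-1.196],0.0918],[[0.433,-0.241,0],[0,0,-1.196],0.0918],[[0.433,-0.241,0],[0,0,-1.196],0.0918]]'
python3 - <<'E'
from h import *
to(509.5,-73.5,330,1.633)
E
```

```text
time: 0.93
tool_pos: [467.0, -136.1, 404.6]
tcp_rot: [-3.141, -0.0, 1.639]
contact_force: [0.7, -0.7, 0.8]
grip_width: 91.6
shift m [0.0595 0.0467 0.0745] turn [-0.0004 -0.0001  0.0061]
```

```bash
python3 -m pendant '[[[0.0595,0.0467,0],[0,0,0.006],0.0918],[[0.0595,0.0467,0],[0,0,0.006],0.0918],[[0.0595,0.0467,0.03],[0,0,0.006],0.0918],[[0.0595,0.0467,0.06],[0,0,0.006],0.0918],[[0.0595,0.0467,0.06],[0,0,0.006],0.0918]]'
python3 - <<'E'
from h import *
to(509.5,-73.5,330,1.633)
c=capture("side");s=capture("top")
o=np.zeros((480,800,3),np.uint8)
a=cv2.resize(c["color"][130:280,280:410,::-1],None,fx=3,fy=3,interpolation=cv2.INTER_CUBIC)
b=cv2.resize(s["color"][200:330,300:430,::-1],None,fx=3,fy=3,interpolation=cv2.INTER_CUBIC)
o[:450,:390]=a;o[:390,400:790]=b;cv2.imwrite("pics/z2.png",o)
E
```

```text
time: 1.35
tool_pos: [507.9, -74.5, 339.5]
tcp_rot: [-3.132, -0.004, 1.628]
contact_force: [-1.0, 1.2, -0.5]
grip_width: 92.1
shift m [0.0009 0.0018 0.0095] turn [-0.0099 -0.0035 -0.0045]
```

View pics/z2.png

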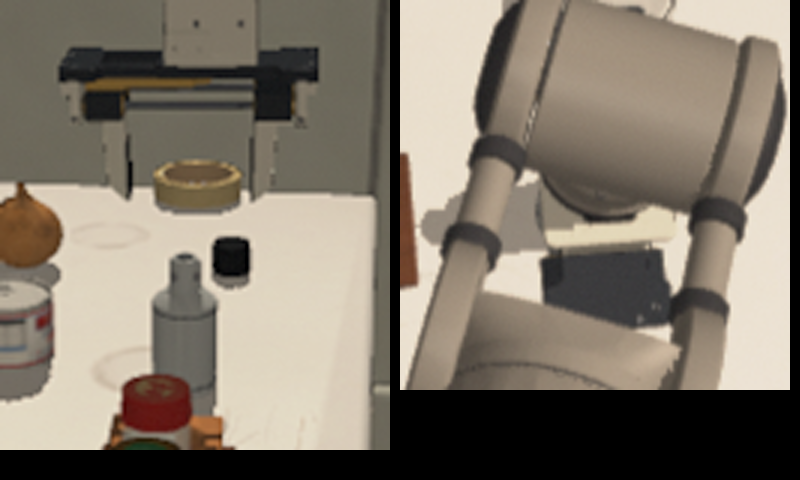

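Side view: the fingers straddle the jar, with gap centre at column ~193 and jar at ~185 in the crop. The top view is blocked by the arm. I'll check whether the column difference is only perspective.

Run:
```python
from h import *
c=capture("side");o=get_obs();p=o["tool_pos"];R=Ro.from_euler("xyz",o["tcp_rot"])
print(p.round(1) if hasattr(p,'round') else p)
g=[np.array(p)+R.apply([0,y,170]) for y in(-46,0,46)]
print((proj(c,g)-[280,130])*3, (proj(c,[[509.5,-73.5,112],[508,-74.5,112]])-[280,130])*3)
to(509.5,-73.5,227,1.633)
```

```text
[509.5 -76.1 345.6]
[[242.06336554 179.34994454]
 [181.92727186 178.24674093]
 [122.28207774 177.15254293]] [[181.30108501 257.06727107]
 [183.35891246 256.69838199]]
shift m [2.700e-03 1.000e-04 1.186e-01] turn [ 0.0005  0.0003 -0.0067]
```

```bash
python3 -m pendant '[[[0.003,0.001,0.04],[0,0,-0.006],0.0918],[[0.003,0.001,0.07],[0,0,-0.006],0.0918],[[0.003,0.001,0.095],[0,0,-0.006],0.0918],[[0.003,0.001,0.11],[0,0,-0.006],0.0918],[[0.003,0.001,0.118],[0,0,-0.006],0.0918],[[0.003,0.001,0.118],[0,0,-0.006],0.0918],[[0.003,0.001,0.118],[0,0,-0.006],0.0918]]'
python3 - <<'E'
from h import *
to(510,-73.5,228,1.633)
c=capture("side");save(c,"z3",(290,150,400,270),5)
E
```

```text
time: 2.08
tool_pos: [510.7, -73.3, 228.1]
tcp_rot: [3.139, 0.001, 1.632]
contact_force: [0.3, 0.7, 0.3]
grip_width: 91.5
shift m [-0.0002 -0.0007  0.0001] turn [ 0.0022  0.0009 -0.0008]
```

View pics/z3.png

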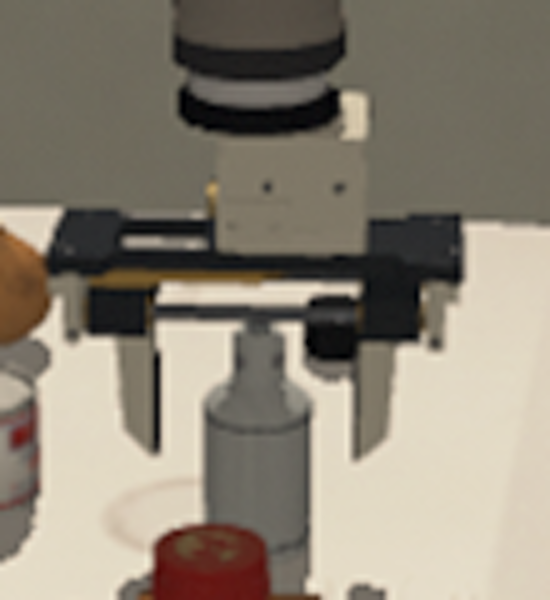

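The jar (centre col ~258) sits midway between the pads (158–355, centre ~257). Closing now.

```bash
python3 -m pendant '[[[0,0,0],[0,0,0],0.045],[[0,0,0],[0,0,0],0.045],[[0,0,0],[0,0,0],0.045],[[0,0,0],[0,0,0],0.045],[[0,0,0],[0,0,0],0.045],[[0,0,0],[0,0,0],0.045],[[0,0,0],[0,0,0],0.045],[[0,0,0],[0,0,0],0.045]]';  python3 -m pendant '[[[0,0,0],[0,0,0],0.045],[[0,0,0],[0,0,0],0.045],[[0,0,-0.03],[0,0,0],0.045],[[0,0,-0.07],[0,0,0],0.045],[[0,0,-0.07],[0,0,0],0.045],[[0,0,-0.07],[0,0,0],0.045]]'
python3 - <<'E'
from h import *
to(503.5,93.8,298,1.633)
E
```

```text
time: 2.8
tool_pos: [510.1, -72.7, 226.8]
tcp_rot: [3.141, 0.0, 1.633]
contact_force: [0.8, -0.5, 1.2]
grip_width: 51.4
time: 3.3
tool_pos: [510.4, -72.8, 298.3]
tcp_rot: [3.138, 0.002, 1.633]
contact_force: [-0.4, 0.9, -3.9]
grip_width: 51.6
shift m [0.1667 0.0035 0.    ] turn [ 0.0037  0.0015 -0.0001]
```

```bash
python3 -m pendant '[[[0.03,0,0],[0,0,0],0.045],[[0.07,0.001,0],[0,0,0],0.045],[[0.11,0.002,0],[0,0,0],0.045],[[0.14,0.003,0],[0,0,0],0.045],[[0.16,0.0035,0],[0,0,0],0.045],[[0.1675,0.0035,0],[0,0,0],0.045],[[0.1675,0.0035,0.01],[0,0,0],0.045],[[0.1675,0.0035,0.02],[0,0,0],0.045],[[0.1675,0.0035,0.02],[0,0,0],0.045]]'
python3 - <<'E'
from h import *
to(504.4,94.9,278,1.633)
a=capture("side");b=capture("top")
o=np.zeros((600,800,3),np.uint8)
o[:600,:400]=cv2.resize(a["color"][200:350,280:380,::-1],None,fx=4,fy=4,interpolation=cv2.INTER_CUBIC)
o[:400,400:]=cv2.resize(b["color"][230:330,230:330,::-1],None,fx=4,fy=4,interpolation=cv2.INTER_CUBIC)
cv2.imwrite("pics/z4.png",o)
E
```

```text
time: 4.05
tool_pos: [502.3, 93.5, 273.6]
tcp_rot: [-3.136, 0.0, 1.632]
contact_force: [0.0, 0.0, -2.7]
grip_width: 51.4
shift m [ 0.0012  0.0022 -0.0045] turn [-0.0056  0.0004 -0.0011]
```

View pics/z4.png

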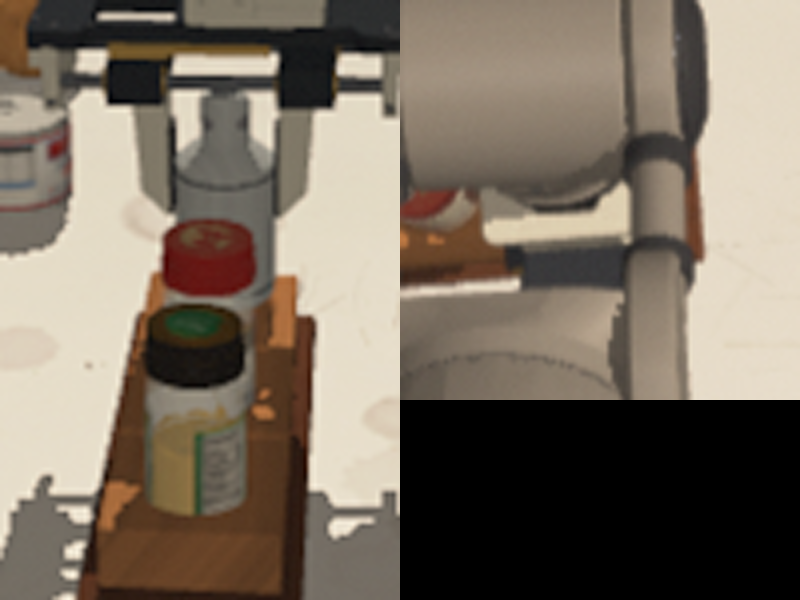

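Jar is held upright over the wide block in the side view (jar centre col ~225, far block corners at ~(155,275) and (297,275) in the crop). The top view is blocked by the arm. I'll register the block and the jar in this same view.

Run:
```python
from h import *
c=capture("side");o=get_obs();print(np.round(o["tool_pos"],1),np.round(o["tcp_rot"],3))
f=lambda p:(280+(p[0]+.5)/4-.5,200+(p[1]+.5)/4-.5)
for y in (.062,):
    A=np.array([[np.cos(y),-np.sin(y)],[np.sin(y),np.cos(y)]])
    for w in ((503.5,94.3),):
        P=[list(np.array(w)+A@q)+[38] for q in((40,-40),(-40,-40),(-40,40))]
        print("pred corners",proj(c,P).round(1),"obs",np.round([f((155,275)),f((297,275))],1))
for p in((155,275),(297,275)): print(onz(c,*f(p),38))
# jar edges by gradient at body rows
g=cv2.cvtColor(c["color"],cv2.COLOR_RGB2GRAY).astype(int)
for r in(247,249,251,253): print(r,g[r,318:356])
to(503,94.5,275,1.633)
```

```text
[503.3  93.5 276.1] [-3.14   0.     1.631]
pred corners [[316.7 267.6]
 [353.3 268.8]
 [351.9 286.4]] obs [[318.4 268.4]
 [353.9 268.4]]
[541.68066239  59.94100511  38.        ]
[465.03650003  49.78116685  38.        ]
247 [118 120 123  87  35  74  93  96  99 102 104 105 105 105 108 110 108 106
 106 107 109 108 106 106 104 102 102  99  96  74  45 100 122 120 121 118
 116 136]
249 [131 116 122  87  34  72  93  96  99 101 103 104 104 104 106 108 107 103
 104 106 105 106 105 105 103 100 101  99  95  73  52 102 121 119 116 130
 174 212]
251 [207 176 134  87  39  69  91  96  98 102 104 104 105 103 106 108 107 105
 105 106 106 107 104 104 102 101 101  98  95  71  59 102 123 152 194 217
 220 218]
253 [211 213 207 213 203 137  87  95  99 103 104 106 105 105 109 109 107 106
 105 107 107 107 104 105 102 102 100  98  94  75 137 182 201 213 218 218
 218 218]
shift m [ 0.001  -0.0002  0.0011] turn [-0.0013  0.0002 -0.002 ]
```

Run:
```python
from h import *
c=capture("side");o=get_obs();p=np.array(o["tool_pos"]);g=cv2.cvtColor(c["color"],cv2.COLOR_RGB2GRAY).astype(int)
print(p, "axis pred", proj(c,[[p[0],p[1],z] for z in(62+62,110,90,62)]))
print("px per mm", proj(c,[[504.3,93.5,110]])-proj(c,[[503.3,93.5,110]]))
for r in(254,256,258,260,262): print(r,g[r,318:356])
print("block back top edge / sides")
for r in(272,275,278): print(r,g[r,312:330],g[r,346:362])
```

```text
[503.37383405  93.65341279 276.50018737] axis pred [[333.69234807 239.16527907]
 [333.70511611 245.40982918]
 [333.72312774 254.21888797]
 [333.7479027  266.33573682]]
px per mm [[-0.4819783  -0.02522267]]
254 [211 211 213 216 181 115  90  97  95  93  94  92  89  88  92  94  94  92
  94 100 105 108 106 104 103 101 101  97  90 101 185 215 206 213 219 219
 218 218]
256 [209 211 214 210 162  89  53  48  56  63  68  69  69  66  66  70  69  63
  58  55  51  53  70  90 100 103 101  97  89  98 181 212 205 213 219 219
 219 219]
258 [199 207 175  98  42  51  56  70  81  84  84  78  67  56  55  54  54  66
  67  62  56  55  52  49  60  92 100  95  88 112 192 221 220 219 219 218
 219 219]
260 [207 208 150  61  50  55  55  66  74  77  67  56  54  55  59  62  70  78
  74  66  57  53  54  52  52  84  99  97  86 129 201 222 220 219 219 218
 219 220]
262 [220 227 165  57  40  48  51  52  53  54  54  56  56  55  55  55  60  59
  54  55  56  54  53  47  42  68  93  96  87 128 203 222 220 220 219 220
 219 219]
block back top edge / sides
272 [220 219 221 223 199 140 107 112 120 108  94  81  61  44  42  44  45  44] [ 98 119 126 125 126 125 121 115 160 190 212 220 217 218 220 220]
275 [221 221 222 221 162 104 112 114 114 123 126 118 114 113 113 116 118 118] [ 69  82 104 119 126 124 121 104 192 223 216 218 220 220 220 220]
278 [224 218 159  97  96  97  69  42  39  45  45  45  44  41  44  46  44  43] [ 62  59  95 119 124 123 123  98 161 186 186 187 203 218 220 223]
```

```bash
python3 -m pendant '[[[0.0012,0.001,0],[0,0,0],0.045],[[0.0012,0.001,0.004],[0,0,0],0.045],[[0.0012,0.001,0.008],[0,0,0],0.045],[[0.0012,0.001,0.012],[0,0,0],0.045],[[0.0012,0.001,0.016],[0,0,0],0.045],[[0.0012,0.001,0.016],[0,0,0],0.045],[[0.0012,0.001,0.016],[0,0,0],0.045]]'
python3 - <<'E'
from h import *
for i in range(2):
    capture("side");o=get_obs();print(np.round(o["tool_pos"],1),np.round(o["contact_force"],1),np.round(o["moment"],2))
E
```

```text
time: 4.83
tool_pos: [504.0, 95.9, 260.3]
tcp_rot: [-3.141, 0.0, 1.633]
contact_force: [-1.1, -0.7, -3.3]
grip_width: 51.6
[504.1  95.9 260.6] [ 0.4 -0.1 -3.5] [-0.07 -0.15  0.03]
[504.2  95.9 260.7] [ 0.4  0.  -1.9] [ 0.02 -0.12  0.01]
```

Already 4 mm below the rim with no contact force, so it has entered the well. Continuing down.

```bash
python3 -m pendant '[[[0,-0,0.004],[0,0,0],0.045],[[0,0,0.008],[0,0,0],0.045],[[0,0,0.012],[0,0,0],0.045],[[0,0,0.016],[0,0,0],0.045],[[0,0,0.018],[0,0,0],0.045],[[0,0,0.018],[0,0,0],0.045],[[0,0,0.018],[0,0,0],0.045]]'
python3 - <<'E'
from h import *
for i in range(2):
    capture("side");o=get_obs();print(np.round(o["tool_pos"],1),np.round(o["contact_force"],1),np.round(o["moment"],2))
E
```

```text
time: 5.52
tool_pos: [504.1, 95.9, 242.5]
tcp_rot: [-3.141, 0.0, 1.633]
contact_force: [0.5, -0.4, -2.6]
grip_width: 51.5
[504.1  95.9 242.7] [-0.8 -0.  -2.6] [-0.01 -0.12  0.04]
[504.2  95.9 242.8] [-0.2 -0.2 -2.4] [ 0.   -0.11 -0.03]
```

```bash
python3 -m pendant '[[[0,-0,0.001],[0,0,0],0.045],[[0,0,0.002],[0,0,0],0.045],[[0,0,0.0025],[0,0,0],0.045],[[0,0,0.0025],[0,0,0],0.045],[[0,0,0.0025],[0,0,0],0.045]]'; python3 -m pendant '[[[0,0,0],[0,0,0],0.06],[[0,0,0],[0,0,0],0.07],[[0,0,0],[0,0,0],0.0918],[[0,0,0],[0,0,0],0.0918],[[0,0,0],[0,0,0],0.0918],[[0,0,0],[0,0,0],0.0918]]'
python3 - <<'E'
from h import *
c=capture("side");o=get_obs();print(np.round(o["tool_pos"],1),np.round(o["contact_force"],1),o["grip_width"])
save(c,"z5",(280,200,380,300),5)
E
```

```text
time: 6.03
tool_pos: [504.2, 95.9, 240.7]
tcp_rot: [3.141, 0.0, 1.633]
contact_force: [-1.3, -0.4, 4.2]
grip_width: 51.3
time: 6.53
tool_pos: [504.1, 95.9, 240.1]
tcp_rot: [-3.142, 0.0, 1.633]
contact_force: [0.1, -0.3, 0.2]
grip_width: 86.9
[504.1  95.9 240.1] [-1.   0.1  0.3] 89.41175303626846
```

View pics/z5.png

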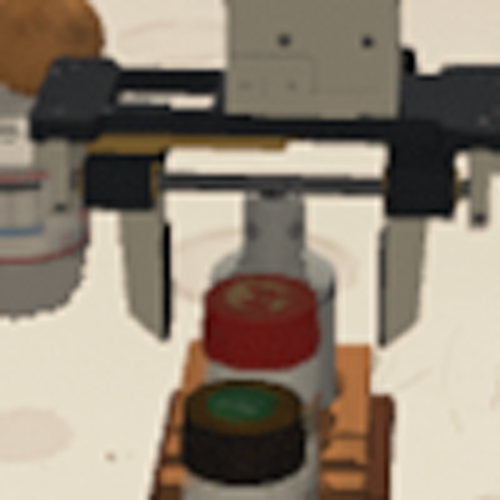

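Released, and the jar stands upright in the well (floor reached at 240.7, as predicted). Retreating up and refining the cap position from the first pictures.

```bash
python3 -m pendant '[[[0,0,-0.02],[0,0,0],0.0918],[[0,0,-0.05],[0,0,0],0.0918],[[0,0,-0.09],[0,0,0],0.0918],[[0,0,-0.13],[0,0,0],0.0918],[[0,0,-0.13],[0,0,0],0.0918],[[-0.04,0,-0.13],[0,0,0],0.0918],[[-0.08,0,-0.13],[0,0,0],0.0918],[[-0.12,0,-0.13],[0,0,0],0.0918],[[-0.16,0,-0.13],[0,0,0],0.0918],[[-0.2,0,-0.13],[0,0,0],0.0918]]'
python3 - <<'E'
from h import *
import pickle
C=pickle.load(open("c0.pkl","rb"));c=C["top"]
g=cv2.cvtColor(c["color"],cv2.COLOR_RGB2GRAY)
def meas(g,th):
    m=np.zeros_like(g);m[258:292,462:494]=(g[258:292,462:494]<th)*255
    n,l,st,ce=cv2.connectedComponentsWithStats(m);i=1+st[1:,4].argmax();return st[i],ce[i].round(2)
print(meas(g,50),meas(g,90))
a=np.linspace(0,2*np.pi,60)
for P in((496.5,-331.5),(495.5,-331)):
    pts=proj(c,[[P[0]+18*np.cos(t),P[1]+18*np.sin(t),z] for z in(0,30) for t in a])
    h=cv2.convexHull(pts.astype(np.float32));M=cv2.moments(h);print(P,M["m10"]/M["m00"],M["m01"]/M["m00"],cv2.contourArea(h),h.min((0,1)),h.max((0,1)))
print(g[270:280,460:490])
to(496.5,-331.5,300,1.633)
c=capture("top");pickle.dump(c,open("c1.pkl","wb"));save(c,"z6",(230,230,330,330),5)
E
```

```text
time: 7.42
tool_pos: [516.2, -105.4, 370.1]
tcp_rot: [3.141, 0.0, 1.633]
contact_force: [0.6, 0.0, 0.2]
grip_width: 91.9
(array([466, 267,  18,  15, 209], dtype=int32), array([474.88, 273.75])) (array([466, 266,  19,  17, 248], dtype=int32), array([474.96, 273.67]))
(496.5, -331.5) 474.7241494928761 274.0093978723807 273.16776535566896 [464.74597 265.0824 ] [484.654   282.83615]
(495.5, -331) 474.5243895144217 274.469054098564 273.13174293981865 [464.5471 265.5448] [484.45306 283.29224]
[[123 126 125 126 125 122 107  69  33  20  33  37  35  34  38  35  36  38
   36  38  38  38  40  59 132 204 212 212 211 211]
 [124 124 126 126 126 120  76  37  23  25  33  37  36  35  38  38  38  37
   39  40  36  38  38  41  88 187 209 212 211 210]
 [126 126 125 124 125 120  59  20  23  29  34  36  37  36  38  39  36  38
   37  39  36  40  38  38  64 144 206 212 210 210]
 [125 123 124 126 125 118  50  20  18  26  36  37  36  37  37  38  37  36
   37  40  37  38  38  42  61 139 205 211 209 210]
 [125 124 126 126 123 117  49  25  17  27  37  39  36  37  38  36  38  38
   35  37  37  40  41  40  66 150 206 211 211 210]
 [125 125 126 125 123 117  54  25  16  22  37  37  37  36  37  37  38  37
   38  41  40  35  38  39  76 168 207 210 211 210]
 [124 124 125 126 123 119  68  27  17  26  33  38  34  38  34  40  39  37
   38  38  38  42  37  44  89 182 209 210 212 210]
 [126 126 125 123 124 122  92  40  20  17  23  36  38  38  37  36  40  37
   40  41  39  35  41  60 133 203 211 211 210 212]
 [125 126 127 124 125 125 115  62  28  23  24  32  37  39  38  40  38  38
   41  40  40  43  48  92 178 207 210 211 211 211]
 [124 125 126 124 125 126 121  93  54  28  21  27  30  36  39  40  39  38
   40  39  44  50  91 145 202 209 211 211 210 212]]
shift m [-0.2244 -0.0338  0.0702] turn [0.0004 0.0002 0.0003]
```

View pics/z6.png

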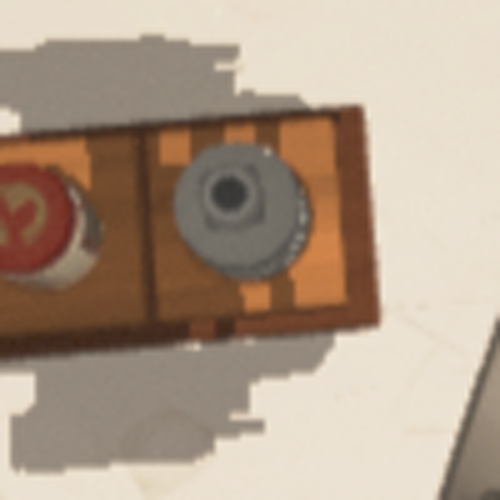

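The jar stands in the well; mouth centre at crop (229,196).

```bash
python3 - <<'E'
from h import *
import pickle
c=pickle.load(open("c1.pkl","rb"))
f=lambda x,y:(230+(x+.5)/5-.5,230+(y+.5)/5-.5)
print("mouth",onz(c,*f(229,196),126),"shoulder",onz(c,*f(240,212),90), onz(c,*f(173,212),90)-onz(c,*f(306,212),90))
to(497.2,-332,290,1.633)
E
python3 -m pendant '[[[-0.04,-0.006,0],[0,0,0],0.0918],[[-0.08,-0.012,0],[0,0,0],0.0918],[[-0.12,-0.018,0],[0,0,0],0.0918],[[-0.16,-0.024,0],[0,0,0],0.0918],[[-0.2,-0.030,0],[0,0,0],0.0918],[[-0.224,-0.0335,0],[0,0,0],0.0918],[[-0.224,-0.0335,0.03],[0,0,0],0.0918],[[-0.224,-0.0335,0.06],[0,0,0],0.0918],[[-0.224,-0.0335,0.08],[0,0,0],0.0918],[[-0.224,-0.0335,0.08],[0,0,0],0.0918]]'
python3 - <<'E'
from h import *
capture("side");capture("side");to(497.2,-332,186,1.633)
E
```

```text
mouth [504.01417219  95.20164561 126.        ] shoulder [501.35385963  93.73802044  90.        ] [ 1.05768009 54.65071051  0.        ]
shift m [-0.2184 -0.0324  0.0811] turn [ 0.001   0.0047 -0.0039]
time: 8.3
tool_pos: [495.8, -328.6, 285.3]
tcp_rot: [-3.135, -0.006, 1.632]
contact_force: [-0.7, 0.6, 0.5]
grip_width: 91.8
shift m [-0.0028  0.      0.104 ] turn [-0.0008 -0.0007 -0.0001]
```

```bash
python3 -m pendant '[[[-0.0028,0,0.04],[0,0,0],0.0918],[[-0.0028,0,0.07],[0,0,0],0.0918],[[-0.0028,0,0.09],[0,0,0],0.0918],[[-0.0028,0,0.1],[0,0,0],0.0918],[[-0.0028,0,0.104],[0,0,0],0.0918],[[-0.0028,0,0.104],[0,0,0],0.0918],[[-0.0028,0,0.104],[0,0,0],0.0918]]'
python3 - <<'E'
from h import *
c=capture("side");to(497.2,-332,186,1.633);save(c,"z7",(310,150,410,250),5)
E
```

```text
time: 8.98
tool_pos: [497.8, -332.6, 188.1]
tcp_rot: [3.139, 0.002, 1.633]
contact_force: [-0.1, 0.3, 0.3]
grip_width: 91.4
shift m [ 0.0006 -0.0005  0.0022] turn [ 0.0026  0.0025 -0.0001]
```

View pics/z7.png

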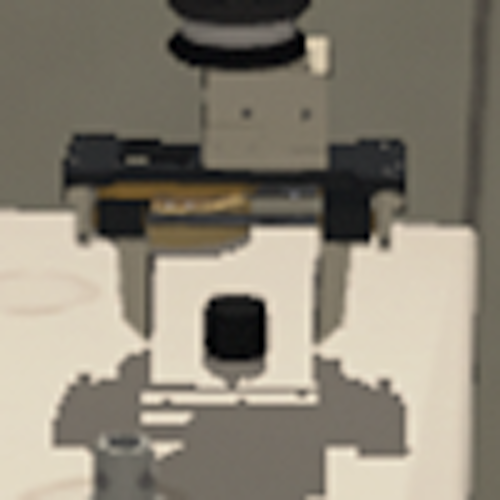

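Run:
```python
from h import *
c=capture("side");f=lambda P:((proj(c,P)-[310,150]+.5)*5-.5).round(0)
p=np.array(get_obs()["tool_pos"]);print(p)
a=np.linspace(0,2*np.pi,90)
for y in(-332,-329,-335):
    q=f([[497.2+18*np.cos(t),y+18*np.sin(t),z] for z in(0,30) for t in a]);print(y,q.min(0),q.max(0))
print("tips",f([[p[0]+46,p[1]+d,p[2]-178] for d in(-9,0,9)]),f([[p[0]-46,p[1]+d,p[2]-178] for d in(-9,0,9)]))
print(f([[504.1,95.9,126]]))
```

```text
[ 497.67051767 -332.54325722  188.10313591]
-332 [197. 295.] [261. 366.]
-329 [197. 297.] [260. 368.]
-335 [198. 293.] [261. 365.]
tips [[150. 329.]
 [148. 335.]
 [146. 340.]] [[309. 336.]
 [308. 342.]
 [307. 347.]]
[[118. 445.]]
```

```bash
python3 -m pendant '[[[0,0,0.001],[0,0,0],0.03],[[0,0,0.001],[0,0,0],0.03],[[0,0,0.001],[0,0,0],0.03],[[0,0,0.001],[0,0,0],0.03],[[0,0,0.001],[0,0,0],0.03],[[0,0,0.001],[0,0,0],0.03],[[0,0,0.001],[0,0,0],0.03],[[0,0,0.001],[0,0,0],0.03],[[0,0,0.001],[0,0,0],0.03],[[0,0,0.001],[0,0,0],0.03]]'; python3 -m pendant '[[[0,0,0],[0,0,0],0.03],[[0,0,-0.03],[0,0,0],0.03],[[0,0,-0.07],[0,0,0],0.03],[[0,0,-0.11],[0,0,0],0.03],[[0,0,-0.15],[0,0,0],0.03],[[0,0,-0.18],[0,0,0],0.03],[[0,0,-0.18],[0,0,0],0.03]]'
python3 - <<'E'
from h import *
c=capture("side");to(504.2,95.5,365,1.633);save(c,"z8",(310,100,410,220),5)
E
```

```text
time: 9.92
tool_pos: [497.1, -332.2, 185.2]
tcp_rot: [-3.142, 0.0, 1.633]
contact_force: [0.1, -0.2, -0.3]
grip_width: 35.1
time: 10.5
tool_pos: [497.9, -332.7, 372.8]
tcp_rot: [3.132, 0.009, 1.633]
contact_force: [1.0, -0.5, -0.2]
grip_width: 35.2
shift m [0.4267 0.0332 0.002 ] turn [ 0.0057  0.0057 -0.0001]
```

View pics/z8.png

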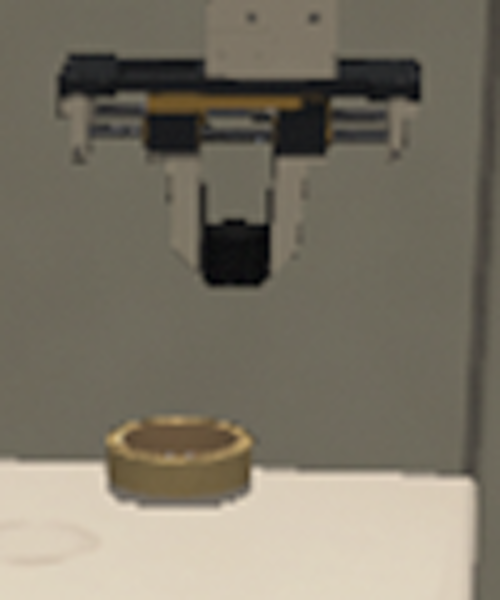

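Cap is held squarely (opening 35 mm). Moving over the jar.

```bash
python3 -m pendant '[[[0.04,0.003,0],[0,0,0],0.03],[[0.08,0.006,0],[0,0,0],0.03],[[0.12,0.009,0],[0,0,0],0.03],[[0.16,0.012,0],[0,0,0],0.03],[[0.2,0.015,0],[0,0,0],0.03],[[0.24,0.018,0],[0,0,0],0.03],[[0.28,0.021,0],[0,0,0],0.03],[[0.32,0.024,0],[0,0,0],0.03],[[0.35,0.027,0],[0,0,0],0.03],[[0.38,0.03,0],[0,0,0],0.03]]'; python3 -m pendant '[[[0.02,0.002,0],[0,0,0],0.03],[[0.035,0.003,0],[0,0,0],0.03],[[0.04,0.003,0],[0,0,0],0.03],[[0.04,0.003,0.02],[0,0,0],0.03],[[0.04,0.003,0.03],[0,0,0],0.03],[[0.04,0.003,0.03],[0,0,0],0.03],[[0.04,0.003,0.03],[0,0,0],0.03]]'
python3 - <<'E'
from h import *
capture("side");to(504.2,95.3,320,1.633);o=get_obs();print(o["tool_pos"],o["contact_force"])
E
```

```text
time: 11.38
tool_pos: [502.8, 51.0, 363.8]
tcp_rot: [-3.139, -0.0, 1.634]
contact_force: [0.8, 0.5, 0.1]
grip_width: 34.6
time: 11.97
tool_pos: [503.9, 88.4, 334.3]
tcp_rot: [-3.139, 0.0, 1.632]
contact_force: [0.0, -0.2, 1.0]
grip_width: 34.7
shift m [0.0068 0.0005 0.015 ] turn [-0.0009  0.0002 -0.0012]
[504.12765144  88.45096631 335.0398314 ] [-0.07342865  0.88303982  0.11830965]
```

```bash
python3 -m pendant '[[[0.0068,0.0005,0],[0,0,0],0.03],[[0.0068,0.0005,0.008],[0,0,0],0.03],[[0.0068,0.0005,0.016],[0,0,0],0.03],[[0.0068,0.0005,0.018],[0,0,0],0.03],[[0.0068,0.0005,0.018],[0,0,0],0.03]]'
python3 - <<'E'
from h import *
c=capture("side");to(504.2,95.3,311,1.633);save(c,"z9",(290,180,390,280),5)
b=capture("top");o=get_obs();p=np.array(o["tool_pos"]);print(p,o["contact_force"])
f=lambda P:((proj(c,P)-[290,180]+.5)*5-.5).round(0);print(f([[p[0],p[1],z] for z in(p[2]-185.2,126,100)]))
E
```

```text
time: 12.43
tool_pos: [503.8, 95.9, 316.2]
tcp_rot: [-3.14, 0.0, 1.633]
contact_force: [0.0, -0.6, -0.5]
grip_width: 34.7
shift m [-0.0006  0.0002  0.0057] turn [-0.0012  0.0001 -0.0002]
[504.09560771  95.86535674 317.07760637] [ 0.48615071  0.38951544 -0.12526676]
[[218. 282.]
 [218. 295.]
 [218. 353.]]
```

View pics/z9.png

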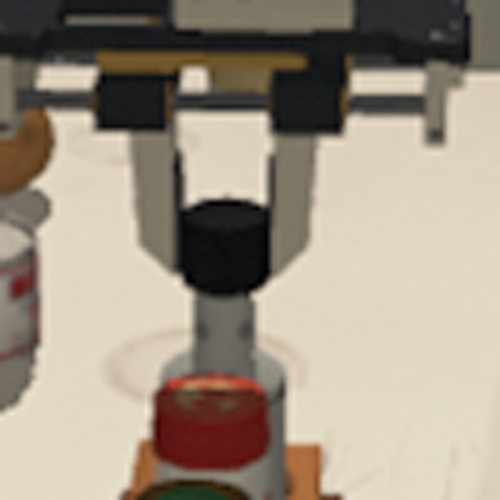

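Cap centre (col ~225.5) and neck (~224.5) line up. Descending slowly onto the neck.

```bash
python3 -m pendant '[[[-0.0003,0,0.003],[0,0,0],0.03],[[-0.0003,0,0.006],[0,0,0],0.03],[[-0.0003,0,0.008],[0,0,0],0.03],[[-0.0003,0,0.009],[0,0,0],0.03],[[-0.0003,0,0.009],[0,0,0],0.03]]';python3 -m pendant '[[[0,0,0.002],[0,0,0],0.03],[[0,0,0.004],[0,0,0],0.03],[[0,0,0.005],[0,0,0],0.03],[[0,0,0.005],[0,0,0],0.03]]'
python3 - <<'E'
from h import *
capture("side");o=get_obs();print(np.round(o["tool_pos"],1),np.round(o["contact_force"],1),np.round(o["moment"],2))
E
```

```text
time: 12.95
tool_pos: [504.0, 95.6, 307.9]
tcp_rot: [-3.141, 0.0, 1.633]
contact_force: [0.4, 0.1, -1.0]
grip_width: 34.9
time: 13.28
tool_pos: [504.0, 95.6, 302.9]
tcp_rot: [-3.141, 0.0, 1.633]
contact_force: [-0.4, 0.1, -0.7]
grip_width: 34.8
[504.   95.6 303. ] [-1.   0.7 -0.6] [-0.03 -0.06 -0.01]
```

The cap is 8 mm down over the neck with no side force. Now the push through the bumps.

```bash
python3 -m pendant '[[[0,0,0.0015],[0,0,0],0.03],[[0,0,0.003],[0,0,0],0.03],[[0,0,0.004],[0,0,0],0.03],[[0,0,0.004],[0,0,0],0.03]]';python3 -m pendant '[[[0,0,0.001],[0,0,0],0.03],[[0,0,0.002],[0,0,0],0.03],[[0,0,0.002],[0,0,0],0.03]]';python3 -m pendant '[[[0,0,0.001],[0,0,0],0.03],[[0,0,0.002],[0,0,0],0.03],[[0,0,0.002],[0,0,0],0.03]]'
```

```text
time: 13.67
tool_pos: [504.3, 95.8, 299.8]
tcp_rot: [3.14, -0.0, 1.633]
contact_force: [-0.7, 1.3, 5.3]
grip_width: 34.5
time: 13.92
tool_pos: [504.3, 95.8, 298.0]
tcp_rot: [3.14, -0.0, 1.633]
contact_force: [-0.4, 1.8, 3.3]
grip_width: 34.6
time: 14.17
tool_pos: [504.1, 95.7, 295.0]
tcp_rot: [3.142, 0.0, 1.633]
contact_force: [0.1, 0.8, 0.2]
grip_width: 34.8
```

```bash
python3 -m pendant '[[[0,0,0.002],[0,0,0],0.03],[[0,0,0.004],[0,0,0],0.03],[[0,0,0.006],[0,0,0],0.03],[[0,0,0.006],[0,0,0],0.03]]';python3 -m pendant '[[[0,0,0.001],[0,0,0],0.03],[[0,0,0.002],[0,0,0],0.03],[[0,0,0.002],[0,0,0],0.03]]'
```

```text
time: 14.5
tool_pos: [504.0, 95.5, 288.5]
tcp_rot: [-3.14, 0.0, 1.633]
contact_force: [0.2, 0.5, -0.4]
grip_width: 34.6
time: 14.75
tool_pos: [504.2, 95.6, 287.2]
tcp_rot: [3.141, 0.0, 1.633]
contact_force: [0.2, -0.1, -0.4]
grip_width: 34.8
```

```bash
python3 -m pendant '[[[0,0,0.001],[0,0,0],0.03],[[0,0,0.002],[0,0,0],0.03],[[0,0,0.002],[0,0,0],0.03]]'
python3 - <<'E'
from h import *
c=capture("side");o=get_obs();print(np.round(o["tool_pos"],1),np.round(o["contact_force"],1),np.round(o["moment"],2))
save(c,"z10",(290,180,390,280),5)
E
```

```text
time: 15.0
tool_pos: [504.4, 95.6, 287.1]
tcp_rot: [3.139, 0.0, 1.633]
contact_force: [-3.9, -0.7, 14.3]
grip_width: 34.8
[504.4  95.6 287.1] [-2.4  0.1 14.1] [0.03 0.46 0.05]
```

View pics/z10.png

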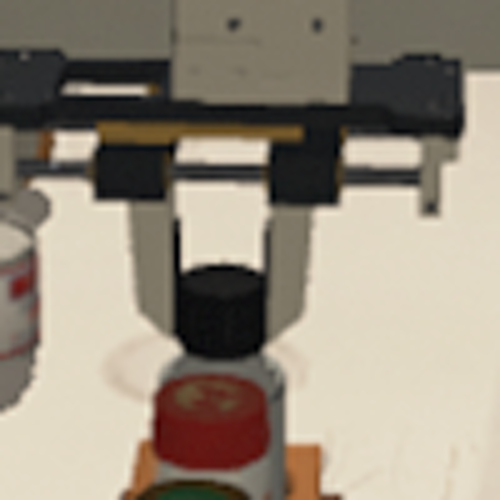

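Cap's underside now sits on the shoulder line and TCP is 287.1, exactly the predicted home height, with a 14 N push. Checking that it holds, then handing in.

```bash
python3 -m pendant '[[[0,0,0.0003],[0,0,0],0.03],[[0,0,0.0003],[0,0,0],0.03],[[0,0,0.0003],[0,0,0],0.03],[[0,0,0.0003],[0,0,0],0.03],[[0,0,0.0003],[0,0,0],0.03],[[0,0,0.0003],[0,0,0],0.03],[[0,0,0.0003],[0,0,0],0.03],[[0,0,0.0003],[0,0,0],0.03],[[0,0,0.0003],[0,0,0],0.03]]'
python3 - <<'E'
from h import *
for i in range(6): capture("side");o=get_obs();print(np.round(o["tool_pos"],2),np.round(o["contact_force"],1))
if o["contact_force"][2]>9 and abs(o["tool_pos"][2]-287.1)<1: close_job();print("closed")
E
```

```text
time: 15.8
tool_pos: [504.4, 95.7, 287.1]
tcp_rot: [3.139, 0.0, 1.633]
contact_force: [-2.7, -0.1, 16.3]
grip_width: 34.3
[504.37  95.65 287.06] [-3.6  0.4 15.6]
[504.35  95.65 287.05] [-4.1  0.5 16.7]
[504.36  95.65 287.06] [-3.1  0.2 15.9]
[504.35  95.65 287.06] [-3.6 -0.1 15.9]
[504.37  95.65 287.06] [-3.5 -0.8 15.9]
[504.36  95.67 287.05] [-3.2  0.6 16.1]
the job is handed in; nothing more can be done
closed
```

The jar is back upright in the wide well and released, and the cap is pushed through the click and fully home. I handed the job in at about 16 s with the gripper still on the cap, pressing down.

- **Jar:** it reached the well floor at the predicted height. The top view afterwards put its mouth at (504.0, 95.2) mm, against a well estimate of about (503.5, 94.3) mm, about 1 mm apart and within what the well's clearance allows.
- **Cap:** the push peaked and then dropped, and the cap moved on almost freely. It stopped hard at a tool height of 287.1 mm, against 287.2 mm predicted for fully home. The largest force I saw at the click was only about 5 N, because I read it only at the end of each move and missed the 10 N peak.
- **Final hold:** the downward push was steady at about 16 N, with 3–4 N sideways and the tool at rest.
- **Cameras:** the two views disagreed by about 3 mm on the jar's mouth at the start. While working over the jar the arm blocked the top camera. So the alignment across the jaws came from the side view, and the other direction relied on the earlier top-view measurements and the lack of side force going on.
- **Other items:** I planned the moves to stay clear of the spice jars, tin and onion, and saw no contact. I did not measure their final positions.

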